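# Load a flat-brush handle into the tapered bench jig

## Task

Load the stepped flat-brush handle, broad head first, into the wooden bench jig: it should slide between the converging guides and under the steel bridge until its head end rests snugly against the sliding metal stop. The stop is set to length and held only by friction, so push the handle fully home but do not shift the stop. Leave the handle lying flat and centred in the jig, and do not disturb the narrow handle, the brush pot or the green box.

Things in the scene. Friction and masses are not known exactly. Their poses are not given: they have to be found in the camera images.
- blank: stepped flat-brush handle, pale wood, 120 long, 16 thick, about 70 g; head half (x -4 to +60) 40 wide, tail (x -60 to -4) 30 wide with a flush brass eyelet near its end. Origin under its middle; x along it towards the head, z up. Starts flat on the bench on either side of the jig, head roughly away from the robot. Slides on the bed with well under 2 N.
- head_end (a point): centre of the blank's flat 40 x 16 head end face (x = +60 mm, 8 mm above its underside). When it meets the stop the pushing force rises sharply; 4 to 8 N is plenty. Loaded, the tail end lies 25 to 0 mm before the throat entry, with no room for fingers beside it.
- tail_end (a point): centre of the blank's flat 30 x 16 tail end face (x = -60 mm, 8 mm above its underside)
- jig: fixed jig: plywood bed 320 x 130 x 12 thick (jig x -150 to +170; bed top z = 12 mm) with two dark wooden guide rails, tops at z = 34 mm, forming a funnel and a throat. Origin at bench height under the middle of the throat entry; +x is the direction of insertion, away from the robot; z up. The bed is open, without rails, from x = -150 to -90.
- throat (a point): throat entry, on the bed top, mid-way between the rails (jig x = 0). From here to x = +170 the rails are parallel, 43 mm apart.
- mouth (a point): middle of the wide mouth of the guides, on the bed top (jig x = -90), 108 mm between the rails; they converge from here to the throat at 20 degrees each side. Outer rail corners reach y = +-73 mm.
- bridge (a point): middle of the underside of the steel bridge over the throat: 40 long (jig x +20 to +60), underside 22 mm and top 32 mm above the bed; the blank passes under it with 6 mm to spare.
- stop (a joint): how far the length stop has been shifted from its setting, m; 0 at the start, grows in the push direction. The stop is a steel block, 38 wide, 20 high, in the throat beyond the bridge. Its flat face stands 95 to 120 mm past the throat entry, differing each time; no reading tells where. Friction holds it: it slides if pushed with over about 14 N.
- feeler (a joint): brass feeler pin in the stop's face, 6 thick, 8 mm above the bed, standing 4 mm out of the face: 0 = fully out, 0.004 m = flush with the face, as when a head end rests on the stop. Its spring is very light (about 0.1 N): it neither resists the blank nor pushes it back.
- spare: bystander: narrow straight pale handle 150 x 20 x 16, lying on the other side of the jig from the blank; origin under its middle
- pot: bystander: round red brush pot 90 wide, 110 high, with brushes standing to about 245 high; origin under its middle
- chest: bystander: green lidded box 94 x 124 x 56 high; origin under its middle

How it is judged:
On the way, in this order (a step that is already met when the one before it is completed fails the run):
1. the head is in the throat, under the bridge and on the bed (x of head_end in the frame of jig between 0.03 and 0.2 m and y of head_end in the frame of jig between -0.004 and 0.004 m and z of head_end in the frame of jig between 0.015 and 0.027 m), for 0.05 s.
2. the head end is against the stop (feeler pressed in over 2.5 mm) for 0.2 s (value of joint feeler above 0.0025 m), for 0.2 s.
At the end, for the whole second after the job is handed in: The blank lies flat on the jig's bed (within 0.05 rad), at rest, its head end within 2 mm of the stop's face (feeler pressed in over 2 mm) and within 4 mm of the throat's centre line, its length within 0.07 rad of the jig's; the stop is shifted by less than 2 mm (value of joint feeler above 0.002 m and x of head_end in the frame of jig between 0.088 and 0.125 m and y of head_end in the frame of jig between -0.004 and 0.004 m and z of head_end in the frame of jig between 0.016 and 0.024 m and angle between the x axis of blank and the x axis of jig, either way round below 0.07 rad and angle between the z axis of blank and the z axis of jig, either way round below 0.05 rad and value of joint stop below 0.002 m and linear speed of blank below 0.01 m/s); the robot touches nothing.
It fails at once if the stop is shifted by more than 2 mm (value of joint stop above 0.002 m).
It fails at once if the narrow handle is moved by more than 15 mm (distance of spare from where it was at the start of the episode above 0.015 m).
It fails at once if the brush pot is moved by more than 15 mm (distance of pot from where it was at the start of the episode above 0.015 m).
It fails at once if the green box is moved by more than 15 mm (distance of chest from where it was at the start of the episode above 0.015 m).
It also fails if it takes over 56 s, if anything falls off the work surface, if the arm or the gripper's body presses on something with over 40 N, if the wrist force passes 120 N, or if a joint passes its speed limit or range.

## Robot

A 6-joint arm with a two-finger parallel gripper is mounted at the origin on the work surface. World frame = base frame: x ahead of the robot, y to its left, z up, the work surface at z = 0. Lengths are in m, angles in rad, forces in N, time in s.
With the tool pointing down it reaches from about 0.15 to 0.775 m from the base axis. Payload 6.1 kg.
Tool frame: the origin (TCP) lies midway between the tips of the shut fingers; the grasp point (between the pads) lies 19 mm behind it (bot.grasp_offset is the distance from the TCP to the grasp point, in m); z points along the fingers, y is the line along which they close (so a half turn about z gives the same grasp; the last joint's range is limited). The gripper opens to 85 mm and grips with 20 to 120 N. Pads are 22 mm wide; open, the fingers measure 114 mm over their backs; the gripper's body (76 mm by 85 mm) begins 54 mm behind the grasp point. The pads swing forward as they close: fully open they stand 13 mm farther back than shut.
Start: joints at [1.32, 0.126, -0.04, 1.405, 0, 1.571], TCP at [0.13, 0.509, 0.231] pointing down, gripper open.
Joint ranges: [-2.72, 2.72], [-0.95, 1.95], [-1.27, 1.35], [-1.78, 2.02], [-1.46, 1.47], [-3.14, 3.14]. Speed limits (rad/s): [2.39, 2.39, 3.01, 3.14, 3.14, 3.14].

## Interface

Orientations are given as a unit quaternion [w, x, y, z].
In Python, from plant import bot, optics, telemetry gives the robot as it stands (bot), with the cameras (optics) and the readings (telemetry).
- The arm moves only by the shell command python3 inch.py 'ROWS'. ROWS is 1 to 8 rows, parted by a bar, with the numbers parted by commas; each row has 7 numbers: a rotation vector rx, ry, rz in rad, then dx, dy, dz in m, then the finger opening in m; each row is the pose to reach, as a shift and turn from the pose commanded when the command began, along the tool's axes at that moment; what a row does not reach only later rows make up. A row lasts 1/12 s, in which the tool goes at most 0.0417 m and 0.125 rad, less where a joint would pass 70% of its speed; a pose out of reach is approached as far as the arm can. The fingers move at their own pace and stop on an object; the grip force is fixed at half the most. Time passes only in rows, so rows that do not move let the fingers close. It prints the time, the measured TCP pose, the force, the opening and the grip force at its end. Input that does not fit is refused with a message, and nothing moves.
- telemetry.observe(): the state, without advancing time (a new reading comes with each control period).
- optics.capture(name): name is "side" or "top"; returns the picture (384x512x3 uint8, red, green, blue); there is no depth.
- optics.camera_params(name): a dict with "K" (3x3 intrinsics, pixels), "rvec" (rotation vector, rad) and "tvec" (3), from world to camera coordinates, as OpenCV has them. Camera axes: x right, y down, z forward; pixel columns grow to the right and rows downward; lengths in m; the calibration is good to about 2 mm. A picture is of the moment at which its call begins. camera_params takes no time and is no camera call.
- bot.hand_in(): hands the job in; it is judged then, once.
The state is a dict: "clock": time; "joint_positions": joint angles; "joint_vel": joint speeds; "tau": joint torques, N m; "eef_pos": TCP position; "eef_rot": TCP orientation; "force": force on the tool from outside, world axes, zero at the start; "moment": the same for the moment, N m; "gripper_width": finger opening in m; "grip_force": force on a finger pad.
Only numpy, scipy, OpenCV 4.12 (cv2) and the standard library are available. Lean on these libraries where they do the work, as an engineer would, in place of code of your own. Each camera call takes 0.05 s, during which the arm holds its last target. There are 200 camera calls.

## Working session

There is one attempt and no reset: what is moved stays moved. The work goes in short steps, Python scripts to look and compute and a shell command to move; the robot and the scene stay as the last step left them, time stands still between calls to the robot, and variables do not carry over. Pictures are saved under pics/ and viewed, at most 10 in all, crops included, and the job is handed in when it is done.

```bash
ls; mkdir -p pics; python3 - <<'E'
from plant import bot, optics, telemetry
import cv2,numpy as np
for n in("side","top"):
    im=optics.capture(n); cv2.imwrite(f"pics/{n}0.png",im[:,:,::-1]); p=optics.camera_params(n); 
    R=cv2.Rodrigues(np.array(p["rvec"]))[0]; print(n,np.round(p["K"],1).tolist(),(-R.T@np.array(p["tvec"]).ravel()).round(3),R.round(2).tolist())
s=telemetry.observe(); print({k:np.round(v,3).tolist() for k,v in s.items()},bot.grasp_offset)
E
```

```text
inch.py
pics
plant.py
side [[394.5, 0.0, 257.4], [0.0, 394.5, 185.8], [0.0, 0.0, 1.0]] [ 0.102 -0.486  0.794] [[0.71, -0.7, -0.01], [-0.52, -0.52, -0.68], [0.47, 0.49, -0.74]]
top [[385.5, 0.0, 255.0], [0.0, 385.5, 188.6], [0.0, 0.0, 1.0]] [ 0.322 -0.015  1.125] [[0.16, -0.99, 0.0], [-0.96, -0.16, -0.22], [0.22, 0.03, -0.97]]
{'clock': 0.1, 'joint_positions': [1.32, 0.126, -0.04, 1.405, -0.0, 1.571], 'joint_vel': [-0.001, 0.001, 0.003, 0.001, -0.002, -0.0], 'tau': [-0.002, -43.691, 35.36, 0.014, -0.0, -0.0], 'eef_pos': [0.13, 0.508, 0.231], 'eef_rot': [-0.0, 0.125, 0.992, -0.001], 'force': [-0.615, 0.037, 0.626], 'moment': [-0.028, 0.037, -0.035], 'grip_force': 0.0, 'gripper_width': 0.086} 0.0187
```

View pics/top0.png

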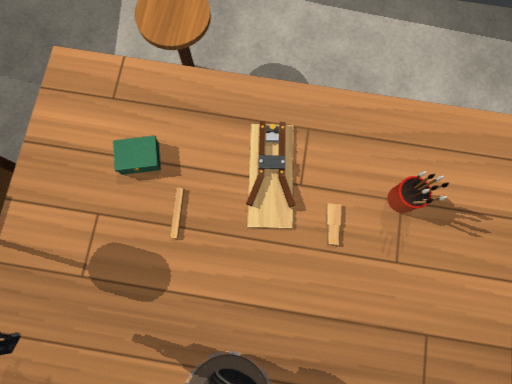

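View pics/side0.png

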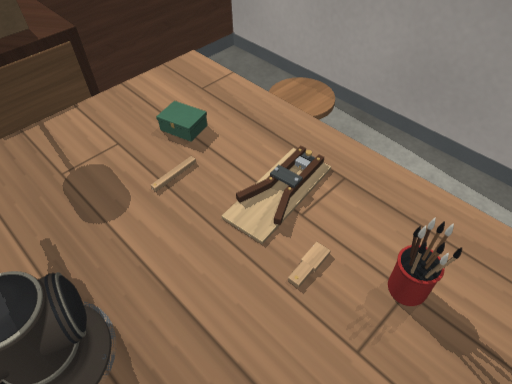

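Top: jig at about (272,175), blank at (334,225) on its right with its head up, spare at (177,213), box (137,155), pot (410,193). Side: the blank is at (310,265), the jig at (280,195). Next I segment by colour.

```bash
cat > h.py <<'E'
from plant import bot, optics, telemetry
import cv2,numpy as np
def cam(n):
    p=optics.camera_params(n); return np.array(p["K"]),cv2.Rodrigues(np.array(p["rvec"]))[0],np.array(p["tvec"]).ravel()
def ray(n,uv,z):
    K,R,t=cam(n); uv=np.atleast_2d(np.asarray(uv,float)); c=-R.T@t
    d=(R.T@np.linalg.inv(K)@np.c_[uv,np.ones(len(uv))].T).T
    return c+d*((z-c[2])/d[:,2])[:,None]
def proj(n,P):
    K,R,t=cam(n); return cv2.projectPoints(np.atleast_2d(np.asarray(P,float)),cv2.Rodrigues(R)[0],t,K,None)[0][:,0]
E
python3 - <<'E'
import cv2
a=cv2.imread("pics/top0.png"); h=cv2.cvtColor(a,cv2.COLOR_BGR2HSV)
for u,v in [(334,212),(334,238),(270,215),(177,213),(350,225),(310,225),(230,210),(255,195),(272,162),(272,138),(271,180)]: print((u,v),h[v,u],end=' ')
s=cv2.imread("pics/side0.png"); h=cv2.cvtColor(s,cv2.COLOR_BGR2HSV);print()
for u,v in [(315,258),(300,272),(255,215),(330,240),(290,290),(310,281)]: print((u,v),h[v,u],end=' ')
A=cv2.resize(a[110:260,230:360],None,fx=4,fy=4,interpolation=cv2.INTER_CUBIC)
B=cv2.resize(s[140:300,220:340],None,fx=3.7,fy=3.7,interpolation=cv2.INTER_CUBIC)[:,:280*2]
import numpy as np
cv2.imwrite("pics/crop0.png",A)
E
```

```text
(334, 212) [ 16 129 225] (334, 238) [ 17 138 228] (270, 215) [ 19 116 230] (177, 213) [ 16 128 223] (350, 225) [ 14 149 188] (310, 225) [ 14 151 181] (230, 210) [ 14 145 185] (255, 195) [ 11 170  90] (272, 162) [66 15 83] (272, 138) [135   5 194] (271, 180) [ 19 116 227] 
(315, 258) [ 16  95 182] (300, 272) [ 15  97 195] (255, 215) [ 18  88 206] (330, 240) [ 14 111 158] (290, 290) [ 14 109 152] (310, 281) [ 14 104  98]
```

View pics/crop0.png

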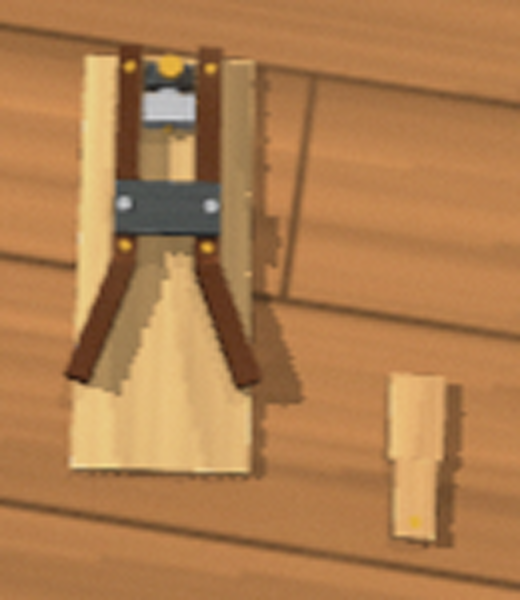

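Crop (x4, origin 230,110): blank's head end at crop y≈375, tail y≈540, centred x≈417. Jig bed's near edge is at y≈470, bridge y≈207, stop face y≈125.

```bash
cat > m.py <<'E'
from h import *
def mids(mask):   # row-wise middles, left/right edges
    return np.array([[np.nonzero(r)[0].min(),np.nonzero(r)[0].max()+1,i+.5] for i,r in enumerate(mask) if r.any()],float)
def fit(P): # line x->y
    v=cv2.fitLine(P[:,:2].astype(np.float32),cv2.DIST_HUBER,0,1e-4,1e-4).ravel(); return np.degrees(np.arctan2(v[1],v[0])) if v[0]>0 else np.degrees(np.arctan2(-v[1],-v[0]))
def up(a,x0,x1,y0,y1,f=4): return cv2.cvtColor(cv2.resize(a[y0:y1,x0:x1],None,fx=f,fy=f,interpolation=cv2.INTER_CUBIC),cv2.COLOR_BGR2HSV)
def px(P,x0,y0,f=4): return np.asarray(P)/f+[x0-.5,y0-.5]
E
cat > m1.py <<'E'
from m import *
a=cv2.imread("pics/top0.png")
h=up(a,315,355,190,260); m=((h[...,2]>206)&(h[...,1]>60)).astype(np.uint8)
n,l,st,c=cv2.connectedComponentsWithStats(m); k=1+st[1:,4].argmax(); m=l==k
C=ray("top",px(c[k]+.5,315,190),.016)[0]; e=mids(m)[8:-8]
P=ray("top",px(np.c_[(e[:,0]+e[:,1])/2,e[:,2]],315,190),.016); yaw=fit(P)
d=np.array([np.cos(np.radians(yaw)),np.sin(np.radians(yaw)),0])
W=ray("top",px(np.argwhere(m)[:,::-1]+.5,315,190),.016)-C; s=W@d; q=W@[-d[1],d[0],0]
print("blank centroid",C.round(4),"yaw",yaw.round(2),"len",np.ptp(s).round(4),"head w",np.ptp(q[s>.02]).round(4),"tail w",np.ptp(q[s<-.02]).round(4),"mid",(C+d*(s.max()+s.min())/2).round(4), "C-4.2",(C-4.2e-3*d).round(4))
h=up(a,230,310,110,240)
d2=((h[...,2]<135)&(h[...,1]>150)).astype(np.uint8)
for nm,r0,r1 in(("far",75,170),("funnel",270,360)):
    L=mids(d2[r0:r1,40:190]) if nm=="far" else mids(d2[r0:r1,0:290]); off=40 if nm=="far" else 0
    for j,z in((0,"L"),(1,"R")):
        P=ray("top",px(np.c_[L[:,j]+off,L[:,2]+r0],230,110),.034); print(nm,z,P[[0,-1]].round(4).tolist(),fit(P))
bed=((h[...,2]>200)&(h[...,1]<135)).astype(np.uint8)
for x in range(80,250,20):
    y=np.nonzero(bed[400:,x])[0].max()+401; print(ray("top",px([x+.5,y],230,110),.012)[0].round(4),end='')
print()
L=mids(bed[90:360,60:150]); P=ray("top",px(np.c_[L[:,0]+60,L[:,2]+90],230,110),.012); print("bed L",P[[0,-1]].round(4).tolist(),fit(P))
L=mids(bed[400:460]); 
for j in(0,1):P=ray("top",px(np.c_[L[:,j],L[:,2]+400],230,110),.012); print("bed near",j,P[[0,-1]].round(4).tolist(),fit(P))
E
python3 m1.py
```

```text
blank centroid [ 0.5151 -0.219   0.016 ] yaw 5.41 len 0.1188 head w 0.0392 tail w 0.0269 mid [ 0.5111 -0.2194  0.016 ] C-4.2 [ 0.5109 -0.2194  0.016 ]
far L [[0.7573, 0.0369, 0.034], [0.6835, 0.0274, 0.034]] 7.045094
far R [[0.7645, -0.0069, 0.034], [0.686, 0.0127, 0.034]] 6.8595576
funnel L [[0.6062, 0.0202, 0.034], [0.5362, 0.0373, 0.034]] -13.188771
funnel R [[0.6236, -0.0859, 0.034], [0.5615, -0.1172, 0.034]] -8.878679
[0.4633 0.0185 0.012 ][0.4656 0.0042 0.012 ][ 0.468  -0.0101  0.012 ][ 0.4703 -0.0244  0.012 ][ 0.4712 -0.0389  0.012 ][ 0.4728 -0.0533  0.012 ][ 0.4744 -0.0677  0.012 ][ 0.4768 -0.082   0.012 ][ 0.4791 -0.0963  0.012 ]
bed L [[0.7493, 0.064, 0.012], [0.548, -0.0074, 0.012]] 7.62079
bed near 0 [[0.5106, 0.0319, 0.012], [0.4675, 0.0269, 0.012]] 6.365457
bed near 1 [[0.5314, -0.0952, 0.012], [0.4882, -0.0998, 0.012]] 5.629854
```

```bash
cat > m2.py <<'E'
from m import *
a=cv2.imread("pics/top0.png"); h=up(a,230,310,110,240)
d2=((h[...,2]<140)&(h[...,1]>140)).astype(np.uint8)
def runs(r,c0,c1):
    x=np.nonzero(r[c0:c1])[0]; return (x.min()+c0,x.max()+1+c0) if len(x)>8 else None
pts={k:[] for k in("Lo","Li","Ri","Ro")}
for y in range(75,172):
    A=runs(d2[y],100,150); B=runs(d2[y],185,240)
    if A and B:
        for k,x in zip(pts,(*A,*B)): pts[k].append((x,y+.5))
W={}
for k,p in pts.items():
    P=ray("top",px(p,230,110),.034); W[k]=P; print(k,P[[0,-1]].round(4).tolist(),fit(P).round(2))
M=(W["Li"]+W["Ri"])/2; N=(W["Lo"]+W["Ro"])/2
print("inner mid",M.mean(0),fit(M),"outer mid",N.mean(0),fit(N),"gap",np.linalg.norm(W["Li"]-W["Ri"],axis=1).mean(),np.linalg.norm(W["Lo"]-W["Ro"],axis=1).mean())
# near bed edge in both cams
for n,(x0,x1,y0,y1),xs in(("top",(230,310,110,240),range(80,246,4)),):
    bed=((h[...,2]>200)&(h[...,1]<135))
    P=ray("top",px([(x+.5,np.nonzero(bed[400:,x])[0].max()+401) for x in xs],x0,y0),.012); v=cv2.fitLine(P[:,:2].astype(np.float32),cv2.DIST_HUBER,0,1e-4,1e-4).ravel(); print("near edge",v, np.degrees(np.arctan2(v[0],-v[1])))
for rr in (400,420,440,455):
    x=np.nonzero(bed[rr])[0]; Q=ray("top",px([(x.min(),rr+.5),(x.max()+1,rr+.5)],230,110),.012); print(Q.round(4).tolist(),Q.mean(0).round(4))
s=cv2.imread("pics/side0.png")
cv2.imwrite("pics/side_crop.png",cv2.resize(s[140:300,200:345],None,fx=3.7,fy=3.7,interpolation=cv2.INTER_CUBIC))
E
python3 m2.py
```

```text
Lo [[0.7571, 0.0377, 0.034], [0.6819, 0.0279, 0.034]] 6.92
Li [[0.76, 0.0206, 0.034], [0.6845, 0.0118, 0.034]] 7.34
Ri [[0.7668, -0.021, 0.034], [0.6915, -0.0307, 0.034]] 7.12
Ro [[0.7696, -0.0381, 0.034], [0.6945, -0.049, 0.034]] 8.25
inner mid [ 0.72550391 -0.00472768  0.034     ] 7.2986655 outer mid [ 0.72561288 -0.0053899   0.034     ] 7.586331 gap 0.04333354574661563 0.0773750954204446
near edge [ 0.12761681 -0.99182355  0.4715997  -0.0417834 ] 7.3318987
[[0.5106, 0.0319, 0.012], [0.5314, -0.0952, 0.012]] [ 0.521  -0.0316  0.012 ]
[[0.4959, 0.0302, 0.012], [0.5168, -0.098, 0.012]] [ 0.5064 -0.0339  0.012 ]
[[0.4813, 0.0285, 0.012], [0.5023, -0.1, 0.012]] [ 0.4918 -0.0358  0.012 ]
[[0.4704, 0.0267, 0.012], [0.4912, -0.1001, 0.012]] [ 0.4808 -0.0367  0.012 ]
```

View pics/side_crop.png

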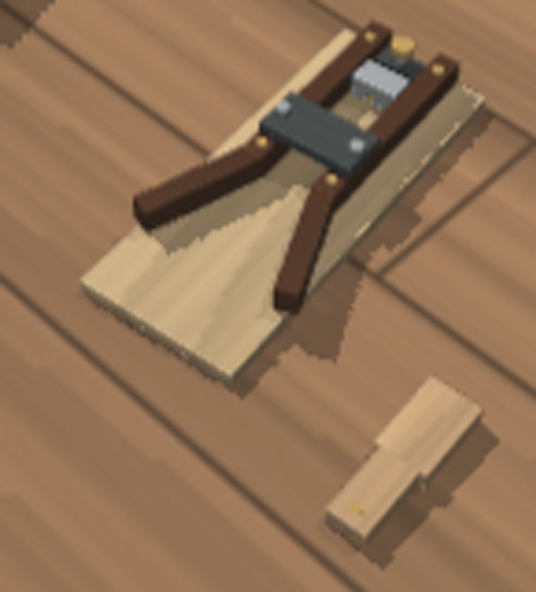

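Side crop: rails, bridge and stop face (crop ≈378,95) match the top view, and the blank lies clear at crop (405,460). The jig midline passes through (0.7255, −0.0047) with yaw 7.35° and an inner gap of 43.3 mm, close to the stated 43. I'll cross-check the blank in the side view and work out the move.

```bash
cat > d.py <<'E'
from h import *
import sys
from scipy.spatial.transform import Rotation as Ro
def delta(p,yaw):  # target TCP, heading (deg) of the held blank
    s=telemetry.observe(); R=Ro.from_quat(np.roll(s["eef_rot"],-1)); a=np.radians(yaw)
    Rt=Ro.from_matrix(np.array([[-np.cos(a),-np.sin(a),0],[-np.sin(a),np.cos(a),0],[0,0,-1]]).T*[1,1,1]) if 0 else Ro.from_matrix(np.column_stack([[-np.cos(a),-np.sin(a),0],[-np.sin(a),np.cos(a),0],[0,0,-1]]))
    print("rot",(R.inv()*Rt).as_rotvec().round(3),"d",R.inv().apply(np.array(p)-s["eef_pos"]).round(4),"F",np.round(s["force"],1),"w",round(float(s["gripper_width"]),4),"t",round(s["clock"],2))
if __name__=="__main__": v=[float(x) for x in sys.argv[1:]]; delta(v[:3],v[3])
E
python3 d.py .4662 -.2236 .12 5.4
python3 - <<'E'
from m import *
a=cv2.imread("pics/side0.png"); h=up(a,270,345,230,300)
print([h[int((v-230)*4),int((u-270)*4)].tolist() for u,v in((315,258),(300,272),(290,290),(330,240),(310,300-6))])
# predicted corners of blank in side view
o=np.array([.5109,-.2194,0]);y=np.radians(5.4);d=np.array([np.cos(y),np.sin(y),0]);q=np.array([-d[1],d[0],0])
P=[o+d*x*1e-3+q*w*1e-3+[0,0,.016] for x,w in((60,20),(60,-20),(-60,15),(-60,-15))]
print(((proj("side",P)-[200,140]+.5)*3.7).round(0).tolist())
J=np.array([.621,-.0185,0]);y=np.radians(7.35);d=np.array([np.cos(y),np.sin(y),0]);q=np.array([-d[1],d[0],0])
P=[J+d*x*1e-3+q*w*1e-3+[0,0,z*1e-3] for x,w,z in((-150,65,12),(-150,-65,12),(170,-65,12),(170,21.5,34),(170,-21.5,34))]
print(((proj("side",P)-[200,140]+.5)*3.7).round(0).tolist())
E
```

```text
rot [-0.001 -0.    -0.345] d [-0.5071 -0.6254  0.1115] F [-0.6  0.   0.6] w 0.0858 t 0.1
[[16, 97, 182], [16, 97, 192], [14, 109, 152], [14, 110, 158], [14, 110, 149]]
[[424.0, 372.0], [477.0, 406.0], [317.0, 506.0], [357.0, 535.0]]
[[74.0, 277.0], [225.0, 373.0], [482.0, 95.0], [389.0, 28.0], [436.0, 50.0]]
```

Both views agree on blank-to-jig; between cameras there is a common offset of about 5 mm in y, so I take the mean (y −2.5 mm). Moving over the blank's tail.

```bash
python3 inch.py '0,0,0,-0.2,-0.25,0.04,0.085 | 0,0,0,-0.2,-0.25,0.04,0.085 | 0,0,0,-0.2,-0.25,0.04,0.085 | 0,0,0,-0.2,-0.25,0.04,0.085 | 0,0,0,-0.2,-0.25,0.04,0.085 | 0,0,0,-0.2,-0.25,0.04,0.085 | 0,0,0,-0.2,-0.25,0.04,0.085 | 0,0,0,-0.2,-0.25,0.04,0.085'; python3 inch.py '0,0,0,-0.2,-0.25,0.04,0.085 | 0,0,0,-0.2,-0.25,0.04,0.085 | 0,0,0,-0.2,-0.25,0.04,0.085 | 0,0,0,-0.2,-0.25,0.04,0.085 | 0,0,0,-0.2,-0.25,0.04,0.085 | 0,0,0,-0.2,-0.25,0.04,0.085 | 0,0,0,-0.2,-0.25,0.04,0.085 | 0,0,0,-0.2,-0.25,0.04,0.085'; python3 d.py .4664 -.226 .1 5.4
```

```text
clock: 0.77
eef_pos: [0.2619, 0.214, 0.1907]
eef_rot: [0.0, 0.125, 0.992, -0.0]
force: [0.1, 0.0, 0.5]
gripper_width: 0.0851
grip_force: 0.0
clock: 1.43
eef_pos: [0.3941, -0.0781, 0.1507]
eef_rot: [0.0, 0.126, 0.992, -0.0]
force: [-0.0, 0.4, 0.0]
gripper_width: 0.0852
grip_force: 0.0
rot [-0.     0.    -0.347] d [-0.1071 -0.1251  0.0508] F [-0.   0.4  0. ] w 0.0852 t 1.43
```

```bash
python3 inch.py '0,0,-0.347,-0.107,-0.125,0.05,0.085 | 0,0,-0.347,-0.107,-0.125,0.05,0.085 | 0,0,-0.347,-0.107,-0.125,0.05,0.085 | 0,0,-0.347,-0.107,-0.125,0.05,0.085 | 0,0,-0.347,-0.107,-0.125,0.05,0.085 | 0,0,-0.347,-0.107,-0.125,0.05,0.085'; python3 d.py .4664 -.226 .004 5.4
python3 - <<'E'
from h import *
a=optics.capture("top")[:,:,::-1];s=optics.capture("side")[:,:,::-1]
f=lambda a,x,y:cv2.resize(a[y:y+120,x:x+100],None,fx=4,fy=4,interpolation=cv2.INTER_CUBIC)
cv2.imwrite("pics/c1.png",np.hstack([f(a,285,160),f(s,260,200)]))
E
```

```text
clock: 1.93
eef_pos: [0.4663, -0.2247, 0.0992]
eef_rot: [-0.001, -0.046, 0.999, 0.001]
force: [-1.0, 0.2, -0.0]
gripper_width: 0.0848
grip_force: 0.0
rot [ 0.001 -0.003 -0.002] d [-0.0002 -0.0014  0.0952] F [-1.   0.2 -0. ] w 0.0848 t 1.93
```

View pics/c1.png

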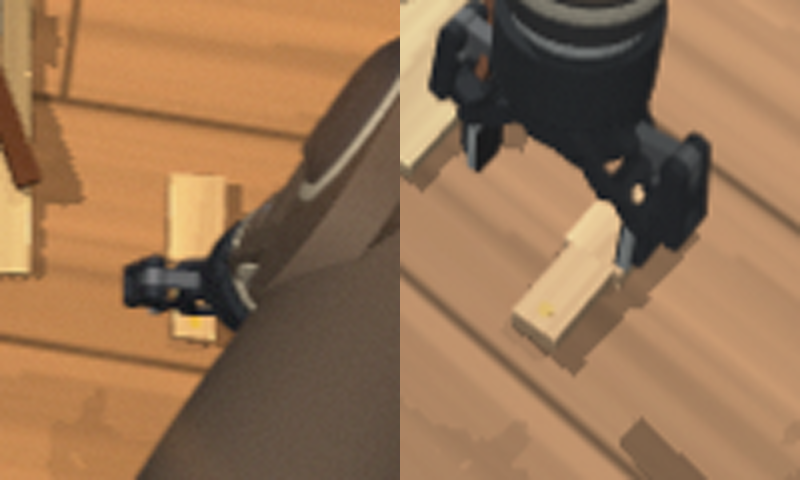

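The open fingers straddle the tail (eyelet at crop (197,322) in top, (546,310) in side). I descend and close.

```bash
python3 inch.py '0,0,0,0,-0.001,0.04,0.085 | 0,0,0,0,-0.001,0.075,0.085 | 0,0,0,0,-0.001,0.095,0.085 | 0,0,0,0,-0.001,0.095,0.085'; python3 inch.py '0,0,0,0,0,0,0.02 | 0,0,0,0,0,0,0.02 | 0,0,0,0,0,0,0.02 | 0,0,0,0,0,0,0.02 | 0,0,0,0,0,0,0.02 | 0,0,0,0,0,0,0.02 | 0,0,0,0,0,0,0.02 | 0,0,0,0,0,0,0.02'
```

```text
clock: 2.37
eef_pos: [0.463, -0.2207, 0.0028]
eef_rot: [-0.003, -0.049, 0.999, 0.002]
force: [-0.9, -0.1, -0.5]
gripper_width: 0.0851
grip_force: 0.0
clock: 3.03
eef_pos: [0.4676, -0.2243, 0.0083]
eef_rot: [0.001, -0.048, 0.999, -0.001]
force: [-0.7, 0.5, 7.1]
gripper_width: 0.0281
grip_force: 59.0
```

```bash
python3 inch.py '0,0,0,0,0,-0.04,0.02 | 0,0,0,0,0,-0.08,0.02 | 0,0,0,0,0,-0.08,0.02'; python3 d.py .4881 -.0383 .08 7.35
```

```text
clock: 3.28
eef_pos: [0.4701, -0.2256, 0.0942]
eef_rot: [0.005, -0.048, 0.999, -0.003]
force: [1.3, -1.1, -0.3]
gripper_width: 0.0277
grip_force: 59.7
rot [-0.006  0.01  -0.032] d [-0.0357  0.1847  0.0135] F [ 1.3 -1.1 -0.3] w 0.0277 t 3.28
```

```bash
python3 inch.py '0,0,-0.033,-0.035,0.185,0,0.02 | 0,0,-0.033,-0.035,0.185,0,0.02 | 0,0,-0.033,-0.035,0.185,0,0.02 | 0,0,-0.033,-0.035,0.185,0,0.02 | 0,0,-0.033,-0.035,0.185,0,0.02 | 0,0,-0.033,-0.035,0.185,0,0.02 | 0,0,-0.033,-0.035,0.185,0,0.02'; python3 d.py .4881 -.0383 .08 7.35
python3 - <<'E'
from h import *
a=optics.capture("top")[:,:,::-1];s=optics.capture("side")[:,:,::-1]
cv2.imwrite("pics/t2.png",a);cv2.imwrite("pics/s2.png",s)
f=lambda a,x,y:cv2.resize(a[y:y+150,x:x+100],None,fx=4,fy=4,interpolation=cv2.INTER_CUBIC)
cv2.imwrite("pics/c2.png",np.hstack([f(a,225,110),f(s,220,140)]))
E
```

```text
clock: 3.87
eef_pos: [0.4838, -0.0351, 0.0868]
eef_rot: [0.001, -0.066, 0.998, -0.0]
force: [0.0, -0.7, -1.4]
gripper_width: 0.0279
grip_force: 59.7
rot [-0.     0.001  0.004] d [-0.0038 -0.0037  0.0068] F [ 0.  -0.7 -1.4] w 0.0279 t 3.87
```

View pics/c2.png

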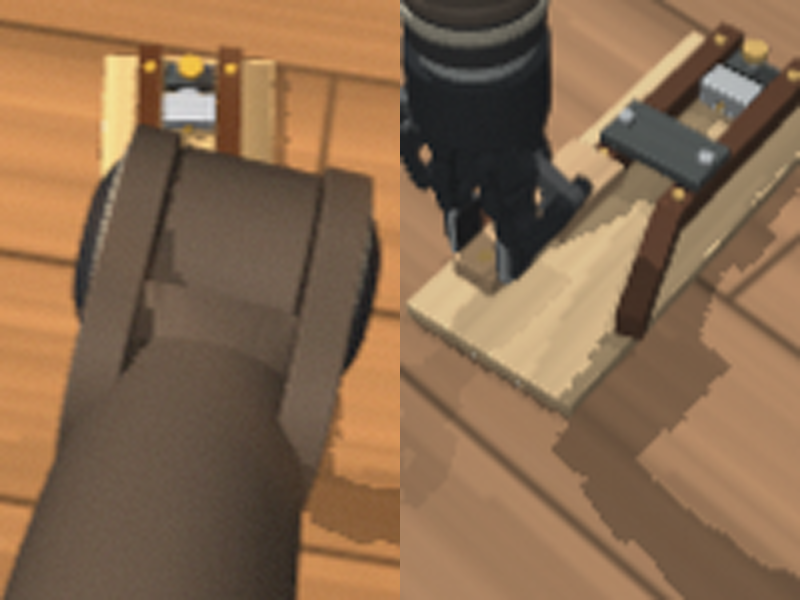

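The top view is blocked by the arm. The side view shows the tail end between the fingers at crop (485,268), with the head hidden or tilted, so I'll project where the head should appear.

```bash
python3 - <<'E'
from h import *
s=telemetry.observe(); t=s["eef_pos"]; a=np.radians(7.5); d=np.array([np.cos(a),np.sin(a),0]); q=np.array([-d[1],d[0],0])
P=[t+d*(x+43.5)*1e-3+q*w*1e-3+[0,0,z*1e-3-.0055+.003] for x,w,z in((60,20,16),(60,-20,16),(60,-20,0),(-60,15,16),(-60,-15,16),(-60,-15,0),(-60,15,0))]
print(((proj("side",P)-[220,140]+.5)*4+[400,0]).round(0).tolist())
im=cv2.imread("pics/s2.png")
cv2.imwrite("pics/c3.png",cv2.resize(im[160:230,215:315],None,fx=8,fy=8,interpolation=cv2.INTER_CUBIC))
E
```

```text
[[567.0, 129.0], [620.0, 157.0], [619.0, 175.0], [447.0, 251.0], [488.0, 276.0], [489.0, 293.0], [449.0, 269.0]]
```

View pics/c3.png

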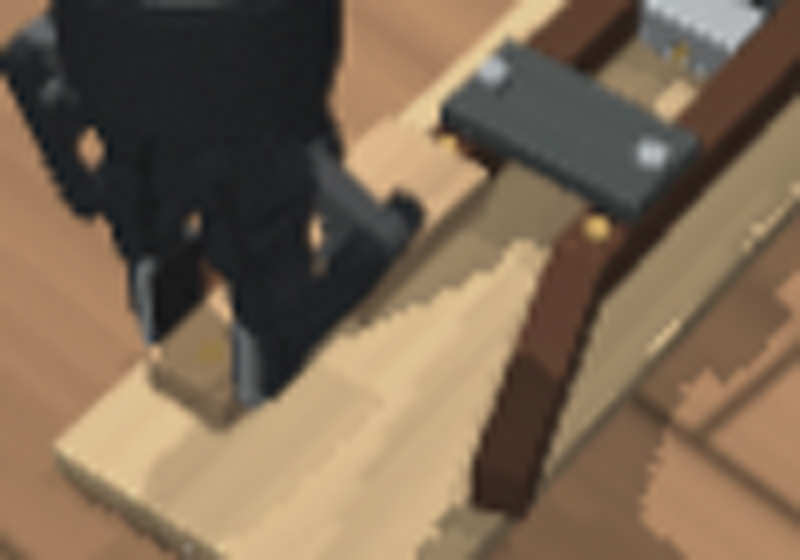

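The head is where it should be (corner seen at side px (276,181), predicted (275,179)), so the blank is held level. I descend into the funnel.

```bash
python3 d.py .4881 -.0383 .035 7.35; python3 inch.py '0,0,0,-0.004,-0.003,0.03,0.02 | 0,0,0,-0.004,-0.003,0.052,0.02 | 0,0,0,-0.004,-0.003,0.052,0.02 | 0,0,0,-0.004,-0.003,0.052,0.02'; python3 d.py .4881 -.0383 .022 7.35
```

```text
rot [-0.001  0.001  0.001] d [-0.0042 -0.0022  0.0516] F [-0.1 -0.9 -0.6] w 0.0281 t 3.97
clock: 4.3
eef_pos: [0.4867, -0.0397, 0.0336]
eef_rot: [-0.001, -0.064, 0.998, 0.0]
force: [0.1, -0.0, 0.3]
gripper_width: 0.0281
grip_force: 59.7
rot [ 0.001 -0.003 -0.001] d [-0.0016  0.0012  0.0116] F [ 0.1 -0.   0.3] w 0.0281 t 4.3
```

```bash
python3 inch.py '0,0,0,-0.001,0,0.008,0.02 | 0,0,0,-0.001,0,0.012,0.02 | 0,0,0,-0.001,0,0.012,0.02 | 0,0,0,-0.001,0,0.012,0.02'; python3 d.py .4881 -.0383 .022 7.35
python3 - <<'E'
from h import *
im=optics.capture("side")[:,:,::-1];cv2.imwrite("pics/s4.png",im)
cv2.imwrite("pics/c4.png",cv2.resize(im[160:235,215:315],None,fx=8,fy=8,interpolation=cv2.INTER_CUBIC))
E
```

```text
clock: 4.63
eef_pos: [0.489, -0.0387, 0.0227]
eef_rot: [0.0, -0.064, 0.998, -0.0]
force: [1.4, -0.7, -0.7]
gripper_width: 0.0279
grip_force: 59.7
rot [-0.     0.     0.001] d [0.0009 0.0005 0.0007] F [ 1.4 -0.7 -0.7] w 0.0279 t 4.63
```

View pics/c4.png

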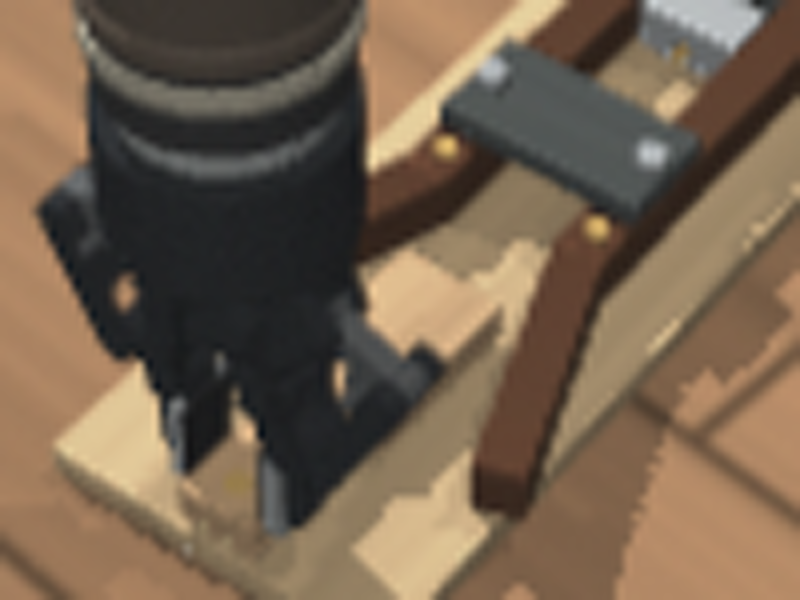

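Head end's top corners are at crop (412,248) and (502,308), clear of both rails, with the throat-entry screws at (447,147) and (597,228). I compute the lateral offset within this one view.

```bash
python3 - <<'E'
from h import *
im=cv2.imread("pics/s4.png"); f=lambda p:(np.array(p)+.5)/8+[214.5,159.5]
# refine brass screws by colour near guesses
hs=cv2.cvtColor(im,cv2.COLOR_BGR2HSV)
def near(p,r=4):
    u,v=np.round(f(p)).astype(int); w=hs[v-r:v+r+1,u-r:u+r+1].astype(float); m=(w[...,1]>90)&(w[...,2]>150)&(w[...,0]>15); y,x=np.nonzero(m); return np.array([u-r+x.mean(),v-r+y.mean()]),len(x)
for p in((447,147),(597,228)): print(f(p),near(p))
S=ray("side",[f((447,147)),f((597,228))],.035); H=ray("side",[f((412,248)),f((502,308))],.0295); B=ray("side",[f((492,68)),f((652,153))],.045)
a=np.radians(7.35); d=np.array([np.cos(a),np.sin(a)]); q=np.array([-d[1],d[0]])
for n,X in(("screws",S),("head",H),("bolts",B)): print(n,X.round(4).tolist(),"along",(X[:,:2]@d).round(4),"lat",(X[:,:2]@q).round(4),(X[:,:2]@q).mean().round(4))
t=telemetry.observe()["eef_pos"][:2]; print("TCP along",t@d,"lat",t@q)
E
```

```text
[270.4375 177.9375] (array([269.1, 177.3]), 10)
[289.1875 188.0625] (array([289.28571429, 188.        ]), 7)
screws [[0.6293, 0.0083, 0.035], [0.6373, -0.0514, 0.035]] along [0.6252 0.6255] lat [-0.0722 -0.1325] -0.1023
head [[0.5926, -0.0114, 0.0295], [0.5944, -0.0498, 0.0295]] along [0.5862 0.5832] lat [-0.0871 -0.1254] -0.1063
bolts [[0.6592, 0.0165, 0.045], [0.6674, -0.0477, 0.045]] along [0.6559 0.6558] lat [-0.068  -0.1327] -0.1003
TCP along 0.48018434875874244 lat -0.10085712411949331
```

Both views call for about 3–4 mm to the left (tool +y). I correct while advancing to just before the throat.

```bash
python3 inch.py '0,0,0,0,0.0035,0,0.02 | 0,0,0,-0.01,0.0035,0,0.02 | 0,0,0,-0.02,0.0035,0,0.02 | 0,0,0,-0.02,0.0035,0,0.02 | 0,0,0,-0.02,0.0035,0,0.02'; python3 inch.py '0,0,0,-0.005,0,0,0.02 | 0,0,0,-0.01,0,0,0.02 | 0,0,0,-0.01,0,0,0.02 | 0,0,0,-0.01,0,0,0.02'
python3 - <<'E'
from h import *
im=optics.capture("side")[:,:,::-1];cv2.imwrite("pics/s5.png",im)
t=optics.capture("top")[:,:,::-1];cv2.imwrite("pics/t5.png",t)
f=lambda a,x,y:cv2.resize(a[y:y+75,x:x+50],None,fx=8,fy=8,interpolation=cv2.INTER_CUBIC)
cv2.imwrite("pics/c5.png",np.hstack([f(im,255,160),f(t,245,115)]))
a=np.radians(7.35);d=np.array([np.cos(a),np.sin(a)]); q=np.array([-d[1],d[0]]);s=telemetry.observe();p=s["eef_pos"]; print(p[:2]@d,p[:2]@q,p[2],np.round(s["force"],1),np.round(s["moment"],2))
E
```

```text
clock: 5.1
eef_pos: [0.5092, -0.0323, 0.0223]
eef_rot: [0.0, -0.065, 0.998, -0.0]
force: [-0.2, 0.1, -1.0]
gripper_width: 0.0278
grip_force: 59.7
clock: 5.43
eef_pos: [0.5184, -0.0312, 0.0222]
eef_rot: [-0.0, -0.065, 0.998, 0.0]
force: [0.8, -0.1, -0.9]
gripper_width: 0.0281
grip_force: 59.7
0.5096924552342837 -0.09721220899568978 0.022206901120066257 [ 0.5  0.3 -0.1] [ 0.03  0.03 -0.01]
```

View pics/c5.png

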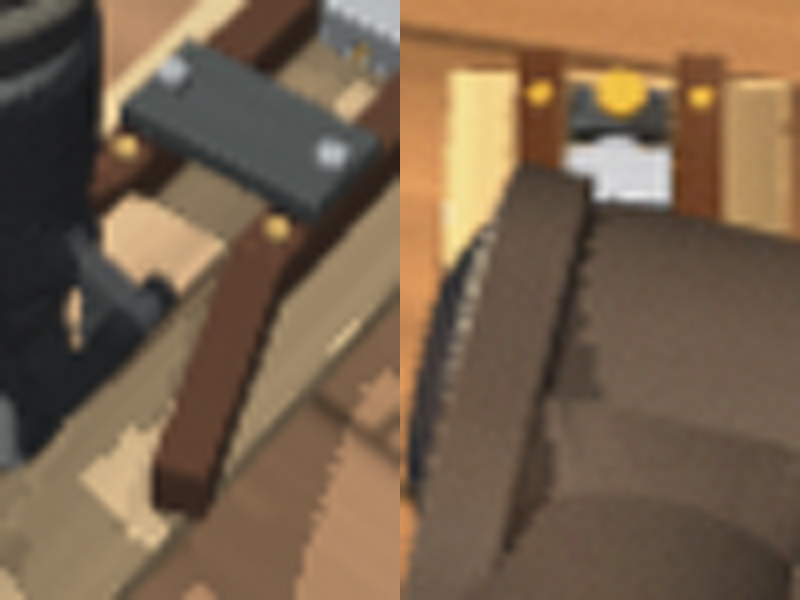

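The head is just before the throat: top corners at crop (140,193) and (225,243), screws at (127,147) and (278,228), no contact forces yet. I recompute the lateral offset.

```bash
python3 - <<'E'
from h import *
f=lambda p:(np.array(p)+.5)/8+[254.5,159.5]
a=np.radians(7.35); d=np.array([np.cos(a),np.sin(a)]); q=np.array([-d[1],d[0]])
for n,P,z in(("screws",((127,147),(278,228)),.035),("head",((140,193),(225,243)),.0295),("bolts",((173,70),(332,153)),.045)):
    X=ray("side",[f(p) for p in P],z)[:,:2]; print(n,(X@d).round(4),(X@q).round(4),(X@q).mean().round(4))
E
python3 inch.py '0,0,0,-0.004,0.0,0,0.02 | 0,0,0,-0.008,0.0,0,0.02 | 0,0,0,-0.012,0.0,0,0.02 | 0,0,0,-0.012,0.0,0,0.02'
```

```text
screws [0.6252 0.6257] [-0.0722 -0.1327] -0.1025
head [0.6152 0.6142] [-0.0851 -0.1202] -0.1026
bolts [0.6554 0.6558] [-0.0688 -0.1327] -0.1007
clock: 5.87
eef_pos: [0.5311, -0.0296, 0.0224]
eef_rot: [0.0, -0.065, 0.998, -0.0]
force: [-0.2, 0.7, -0.6]
gripper_width: 0.028
grip_force: 59.7
```

Centred to about 1 mm with no contact. I keep advancing under the bridge.

```bash
python3 inch.py '0,0,0,-0.005,0.0,0,0.02 | 0,0,0,-0.01,0.0,0,0.02 | 0,0,0,-0.01,0.0,0,0.02';python3 inch.py '0,0,0,-0.006,0.0,0,0.02 | 0,0,0,-0.012,0.0,0,0.02 | 0,0,0,-0.012,0.0,0,0.02 | 0,0,0,-0.012,0.0,0,0.02'
```

```text
clock: 6.12
eef_pos: [0.5411, -0.0283, 0.0224]
eef_rot: [0.0, -0.065, 0.998, -0.0]
force: [0.0, 0.1, -1.5]
gripper_width: 0.0278
grip_force: 59.7
clock: 6.45
eef_pos: [0.5522, -0.0268, 0.0222]
eef_rot: [0.0, -0.065, 0.998, -0.0]
force: [0.4, 0.0, -1.0]
gripper_width: 0.0281
grip_force: 59.7
```

```bash
python3 inch.py '0,0,0,-0.006,0.0,0,0.02 | 0,0,0,-0.006,0.0,0.001,0.02 | 0,0,0,-0.006,0.0,0.001,0.02 | 0,0,0,-0.006,0.0,0.0015,0.04 | 0,0,0,-0.006,0.0,0.0015,0.04 | 0,0,0,-0.006,0.0,0.0015,0.04 | 0,0,0,-0.006,0.0,0.0015,0.04'
```

```text
clock: 7.03
eef_pos: [0.5577, -0.026, 0.0209]
eef_rot: [0.0, -0.065, 0.998, 0.0]
force: [0.7, 0.7, 0.5]
gripper_width: 0.0404
grip_force: 0.0
```

```bash
python3 inch.py '0,0,0,0,0,-0.02,0.04 | 0,0,0,0,0,-0.05,0.04 | 0,0,0,0.04,0,-0.05,0 | 0,0,0,0.05,0,-0.05,0 | 0,0,0,0.05,0,-0.05,0 | 0,0,0,0.05,0,-0.05,0 | 0,0,0,0.05,0,-0.05,0 | 0,0,0,0.05,0,-0.05,0'
python3 - <<'E'
from h import *
im=optics.capture("side")[:,:,::-1];cv2.imwrite("pics/s6.png",im)
cv2.imwrite("pics/c6.png",cv2.resize(im[155:230,220:320],None,fx=8,fy=8,interpolation=cv2.INTER_CUBIC))
a=np.radians(7.35);d=np.array([np.cos(a),np.sin(a)]); q=np.array([-d[1],d[0]]);s=telemetry.observe();p=s["eef_pos"]; print(p[:2]@d,p[:2]@q,p[2],np.round(s["force"],1),s["gripper_width"])
E
```

```text
clock: 7.7
eef_pos: [0.509, -0.0324, 0.0705]
eef_rot: [0.0, -0.065, 0.998, 0.0]
force: [-0.9, 0.1, -0.2]
gripper_width: -0.0
grip_force: 0.0
0.5005732377654171 -0.09722894613047034 0.07047075542856619 [-0.5  0.  -0.8] -0.0002044380336262444
```

View pics/c6.png

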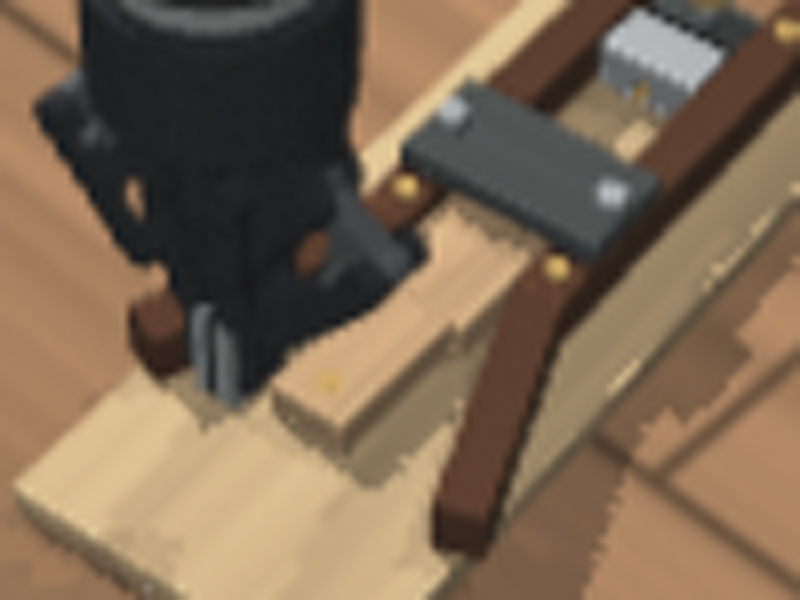

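The blank lies flat on the bed with its head in the throat; tail end's top edge runs (275,390)–(345,430), the feeler is at (640,95) and the shut fingers hover behind. I estimate the remaining gap from this view.

```bash
python3 - <<'E'
from h import *
f=lambda p:(np.array(p)+.5)/8+[219.5,154.5]
a=np.radians(7.35); d=np.array([np.cos(a),np.sin(a)]); q=np.array([-d[1],d[0]])
for n,P,z in(("tail",((275,390),(345,430)),.028),("head/tail step R",((452,322),),.028),("feeler",((640,92),),.020),("stop face top edge",((602,60),(690,108)),.032),("screws",((406,185),(558,267)),.035)):
    X=ray("side",[f(p) for p in P],z)[:,:2]; print(n,(X@d).round(4),(X@q).round(4))
X=ray("top",[(272.2,140.9)],.032)[:,:2]; print("top: stop face",X@d,X@q)
E
python3 inch.py '0,0,0,0,0,0.03,0 | 0,0,0,0,0,0.052,0 | 0,0,0,0,0,0.052,0 | 0,0,0,0,0,0.052,0'
```

```text
tail [0.5342 0.5347] [-0.088  -0.1155]
head/tail step R [0.5912] [-0.1157]
feeler [0.7224] [-0.1011]
stop face top edge [0.717  0.7157] [-0.088 -0.125]
screws [0.6257 0.6261] [-0.0714 -0.1325]
top: stop face [0.7179814] [-0.09947996]
clock: 8.08
eef_pos: [0.5074, -0.0323, 0.0177]
eef_rot: [-0.002, -0.065, 0.998, 0.0]
force: [0.4, -0.2, 1.4]
gripper_width: -0.0001
grip_force: 0.0
```

Gap to the stop is about 63–67 mm, so about 85–90 mm of tool travel. I push 70 mm while watching the force, then go in small steps.

```bash
python3 inch.py '0,0,0,-0.006,0,0,0 | 0,0,0,-0.012,0,0,0 | 0,0,0,-0.018,0,0,0 | 0,0,0,-0.022,0,0,0 | 0,0,0,-0.026,0,0,0 | 0,0,0,-0.03,0,0,0 | 0,0,0,-0.03,0,0,0';python3 inch.py '0,0,0,-0.006,0,0,0 | 0,0,0,-0.012,0,0,0 | 0,0,0,-0.018,0,0,0 | 0,0,0,-0.024,0,0,0 | 0,0,0,-0.024,0,0,0'
```

```text
clock: 8.67
eef_pos: [0.539, -0.0285, 0.019]
eef_rot: [0.0, -0.065, 0.998, -0.0]
force: [-0.2, -0.1, 0.7]
gripper_width: -0.0001
grip_force: 0.0
clock: 9.08
eef_pos: [0.5633, -0.0254, 0.0188]
eef_rot: [0.001, -0.065, 0.998, -0.0]
force: [1.0, -0.9, 0.3]
gripper_width: 0.0
grip_force: 0.0
```

```bash
python3 inch.py '0,0,0,-0.005,0,0,0 | 0,0,0,-0.01,0,0,0 | 0,0,0,-0.015,0,0,0 | 0,0,0,-0.015,0,0,0'
python3 - <<'E'
from h import *
im=optics.capture("side")[:,:,::-1]; f=im[155:230,220:320]
cv2.imwrite("pics/c7.png",cv2.resize(f,None,fx=8,fy=8,interpolation=cv2.INTER_CUBIC))
a=np.radians(7.35);d=np.array([np.cos(a),np.sin(a)]); q=np.array([-d[1],d[0]]);s=telemetry.observe();p=s["eef_pos"]; F=s["force"];print(p[:2]@d,p[:2]@q,p[2],F[:2]@d,F[:2]@q,F[2])
E
```

```text
clock: 9.42
eef_pos: [0.5778, -0.0235, 0.0188]
eef_rot: [0.0, -0.065, 0.998, -0.0]
force: [0.4, 0.5, -0.3]
gripper_width: -0.0001
grip_force: 0.0
0.5695173555548138 -0.09717739550679959 0.01879837896299709 0.03539016502004125 -0.05251051750439702 0.6680388483914739
```

View pics/c7.png

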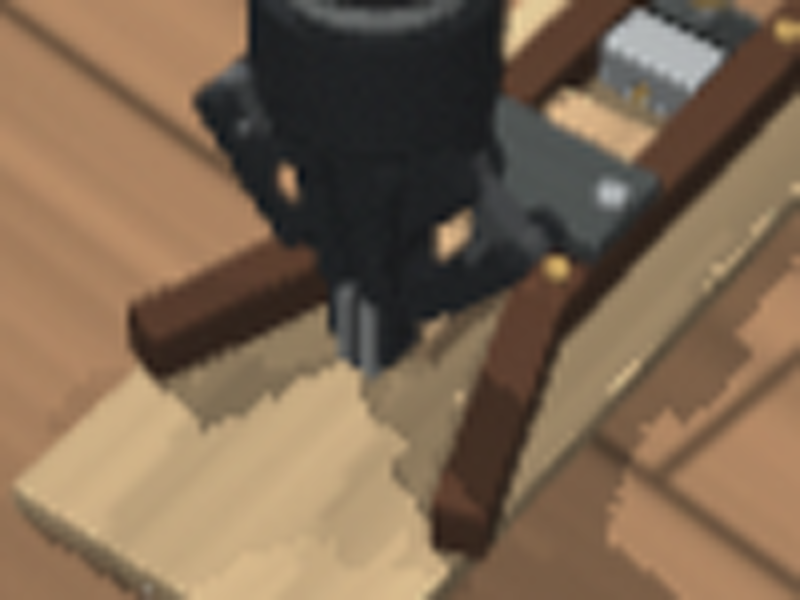

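That view shows the head emerging from the bridge, edge about crop (565,88)–(660,130), short of the stop. It was also my 11th picture, one over the limit of 10, so I stop viewing and go by force and pixel numbers only.

```bash
python3 inch.py '0,0,0,-0.003,0,0,0 | 0,0,0,-0.006,0,0,0 | 0,0,0,-0.009,0,0,0 | 0,0,0,-0.009,0,0,0' | sed -n 1,4p; for i in 1; do python3 inch.py '0,0,0,-0.001,0,0,0 | 0,0,0,-0.002,0,0,0 | 0,0,0,-0.002,0,0,0' | sed -n 1,4p; done
```

```text
clock: 9.8
eef_pos: [0.5862, -0.0224, 0.0189]
eef_rot: [0.0, -0.065, 0.998, -0.0]
force: [0.1, -0.3, -0.2]
clock: 10.05
eef_pos: [0.5876, -0.0222, 0.0188]
eef_rot: [-0.0, -0.065, 0.998, 0.0]
force: [-0.5, 0.1, 0.1]
```

```bash
python3 inch.py '0,0,0,-0.001,0,0,0 | 0,0,0,-0.002,0,0,0 | 0,0,0,-0.002,0,0,0' | sed -n 1,4p
```

```text
clock: 10.3
eef_pos: [0.5897, -0.0219, 0.0188]
eef_rot: [0.0, -0.065, 0.998, 0.0]
force: [0.5, 0.1, -0.4]
```

```bash
python3 inch.py '0,0,0,-0.001,0,0,0 | 0,0,0,-0.002,0,0,0 | 0,0,0,-0.002,0,0,0' | sed -n 1,4p
```

```text
clock: 10.55
eef_pos: [0.5917, -0.0216, 0.0188]
eef_rot: [0.0, -0.065, 0.998, 0.0]
force: [0.3, -0.1, -0.3]
```

```bash
python3 inch.py '0,0,0,-0.001,0,0,0 | 0,0,0,-0.0015,0,0,0 | 0,0,0,-0.0015,0,0,0' | sed -n 1,4p
```

```text
clock: 10.8
eef_pos: [0.5931, -0.0215, 0.0188]
eef_rot: [0.0, -0.065, 0.998, -0.0]
force: [-1.1, -0.5, -0.0]
```

```bash
python3 inch.py '0,0,0,-0.001,0,0,0 | 0,0,0,-0.001,0,0,0 | 0,0,0,-0.001,0,0,0' | sed -n 1,4p
```

```text
clock: 11.05
eef_pos: [0.5942, -0.0213, 0.0188]
eef_rot: [0.0, -0.065, 0.998, 0.0]
force: [0.4, 0.3, -0.4]
```

```bash
python3 inch.py '0,0,0,-0.001,0,0,0 | 0,0,0,-0.001,0,0,0 | 0,0,0,-0.001,0,0,0' | sed -n 1,4p
```

```text
clock: 11.3
eef_pos: [0.5951, -0.0212, 0.0188]
eef_rot: [0.0, -0.065, 0.998, -0.0]
force: [-0.3, 0.2, 0.0]
```

```bash
python3 - <<'E'
from h import *
s=cv2.imread("pics/s6.png"); im=optics.capture("side")[:,:,::-1].astype(int)
hs=cv2.cvtColor(im.astype(np.uint8),cv2.COLOR_BGR2HSV)
# profile along jig axis (lat 0) from under bridge to stop, S and V, on z=.028 plane in side-frame
a=np.radians(7.35); d=np.array([np.cos(a),np.sin(a)]); q=np.array([-d[1],d[0]])
for lat in(-.108,-.094):
  for n,I in(("before",cv2.cvtColor(s,cv2.COLOR_BGR2HSV)),("now",hs)):
    P=[np.r_[d*x+q*lat,.028] for x in np.arange(.69,.735,.002)]
    uv=proj("side",P); print(lat,n,[int(cv2.getRectSubPix(np.ascontiguousarray(I[...,1]).astype(np.float32),(1,1),(float(u),float(v)))[0,0]) for u,v in uv])
E
```

```text
-0.108 before [87, 87, 87, 87, 87, 86, 87, 87, 87, 88, 86, 74, 65, 56, 39, 18, 10, 8, 7, 7, 7, 8, 9]
-0.108 now [96, 96, 95, 95, 95, 95, 96, 96, 96, 96, 96, 96, 94, 90, 80, 40, 15, 8, 8, 8, 8, 8, 7]
-0.094 before [87, 87, 86, 86, 86, 86, 86, 86, 85, 77, 55, 26, 10, 7, 6, 7, 8, 7, 7, 8, 7, 7, 7]
-0.094 now [94, 94, 94, 94, 94, 94, 94, 94, 95, 94, 94, 94, 93, 91, 76, 37, 5, 6, 7, 7, 7, 7, 7]
```

```bash
python3 inch.py '0,0,0,-0.001,0,0,0 | 0,0,0,-0.001,0,0,0 | 0,0,0,-0.001,0,0,0' | sed -n 1,4p
```

```text
clock: 11.6
eef_pos: [0.596, -0.0211, 0.0188]
eef_rot: [0.0, -0.065, 0.998, -0.0]
force: [-0.3, 0.3, 0.2]
```

```bash
python3 inch.py '0,0,0,-0.001,0,0,0 | 0,0,0,-0.001,0,0,0 | 0,0,0,-0.001,0,0,0' | sed -n 1,4p
```

```text
clock: 11.85
eef_pos: [0.597, -0.021, 0.0188]
eef_rot: [0.0, -0.065, 0.998, -0.0]
force: [1.1, -0.4, -0.1]
```

```bash
python3 inch.py '0,0,0,-0.001,0,0,0 | 0,0,0,-0.001,0,0,0 | 0,0,0,-0.001,0,0,0' | sed -n 1,4p
```

```text
clock: 12.1
eef_pos: [0.5981, -0.0208, 0.0188]
eef_rot: [0.0, -0.065, 0.998, 0.0]
force: [1.1, 0.1, 0.5]
```

```bash
python3 inch.py '0,0,0,-0.001,0,0,0 | 0,0,0,-0.001,0,0,0 | 0,0,0,-0.001,0,0,0' | sed -n 1,4p
```

```text
clock: 12.35
eef_pos: [0.5986, -0.0208, 0.0187]
eef_rot: [-0.0, -0.064, 0.998, -0.0]
force: [-2.3, -0.6, 0.4]
```

```bash
cat > pr.py <<'E'
from h import *
im=optics.capture("side")[:,:,::-1]; S=np.ascontiguousarray(cv2.cvtColor(np.ascontiguousarray(im),cv2.COLOR_BGR2HSV)[...,1]).astype(np.float32)
s0=cv2.cvtColor(cv2.imread("pics/s6.png"),cv2.COLOR_BGR2HSV); g=cv2.cvtColor(cv2.imread("pics/s6.png"),cv2.COLOR_BGR2GRAY).astype(np.float32); gn=cv2.cvtColor(np.ascontiguousarray(im),cv2.COLOR_BGR2GRAY).astype(np.float32)
a=np.radians(7.35); d=np.array([np.cos(a),np.sin(a)]); q=np.array([-d[1],d[0]])
for lat in(-.108,-.094):
    uv=proj("side",[np.r_[d*x+q*lat,.028] for x in np.arange(.712,.752,.002)])
    f=lambda I:[int(cv2.getRectSubPix(I,(1,1),(float(u),float(v)))[0,0]) for u,v in uv]
    print(lat,"S",f(S),"\n grey was",f(g),"\n grey now",f(gn))
E
python3 pr.py
```

```text
-0.108 S [96, 96, 95, 91, 84, 69, 39, 15, 8, 8, 8, 7, 7, 7, 7, 7, 7, 7, 7, 8, 9] 
 grey was [120, 118, 106, 99, 99, 100, 110, 129, 147, 170, 181, 181, 181, 181, 181, 180, 177, 169, 152, 104, 64] 
 grey now [171, 171, 173, 175, 160, 136, 122, 129, 146, 170, 180, 181, 181, 180, 179, 179, 176, 168, 152, 104, 63]
-0.094 S [95, 94, 95, 94, 89, 77, 44, 15, 7, 7, 7, 7, 7, 7, 6, 7, 7, 7, 8, 11, 13] 
 grey was [108, 103, 101, 100, 100, 100, 115, 133, 151, 170, 182, 182, 183, 182, 181, 180, 178, 171, 149, 100, 62] 
 grey now [184, 184, 184, 181, 169, 150, 137, 136, 151, 169, 181, 181, 182, 182, 181, 180, 177, 170, 148, 100, 63]
```

Contact: −2.3 N with the tool lagging, and the stop's grey profile is unchanged, so it hasn't moved. I press on in 0.5 mm steps to 4–8 N.

```bash
python3 inch.py '0,0,0,-0.0005,0,0,0 | 0,0,0,-0.0005,0,0,0 | 0,0,0,-0.0005,0,0,0' | sed -n 1,4p
```

```text
clock: 12.65
eef_pos: [0.5987, -0.0207, 0.0187]
eef_rot: [-0.001, -0.065, 0.998, -0.0]
force: [-5.2, -1.7, 2.8]
```

```bash
python3 inch.py '0,0,0,0,0,0,0 | 0,0,0,0,0,0,0 | 0,0,0,0,0,0,0' | sed -n 1,4p
```

```text
clock: 12.9
eef_pos: [0.5987, -0.0208, 0.0187]
eef_rot: [-0.001, -0.064, 0.998, -0.0]
force: [-5.5, -1.2, 3.0]
```

Held at a steady 5.5 N without moving. In this view the head edge is at 0.7235 and the stop face at about 0.724, so it is seated. I back off, lift clear, and check numerically.

```bash
python3 inch.py '0,0,0,0.005,0,0,0 | 0,0,0,0.03,0,0,0 | 0,0,0,0.04,0,-0.03,0 | 0,0,0,0.06,0,-0.06,0 | 0,0,0,0.09,0,-0.09,0 | 0,0,0,0.12,0,-0.12,0 | 0,0,0,0.14,0,-0.14,0 | 0,0,0,0.14,0,-0.14,0' | sed -n 1,4p; python3 inch.py '0,0,0,0,0.04,0,0 | 0,0,0,0,0.08,0,0 | 0,0,0,0,0.12,0,0 | 0,0,0,0,0.16,0,0 | 0,0,0,0,0.2,0,0 | 0,0,0,0,0.2,0,0 | 0,0,0,0,0.2,0,0' | sed -n 1,4p
python3 pr.py
python3 - <<'E'
from m import *
a=optics.capture("top")[:,:,::-1].copy(); cv2.imwrite("pics/t9.png",a); b=cv2.imread("pics/top0.png")
x0=cv2.cvtColor(a,cv2.COLOR_BGR2HSV)
D=(np.abs(a.astype(int)-b).sum(2)>35)[110:240,235:305]; n,l,st,c=cv2.connectedComponentsWithStats(D.astype(np.uint8)); print([(s.tolist()) for s in st[1:] if s[4]>8])
E
```

```text
clock: 13.57
eef_pos: [0.46, -0.039, 0.164]
eef_rot: [0.004, -0.064, 0.998, -0.0]
force: [0.6, 0.5, -0.5]
clock: 14.15
eef_pos: [0.4349, 0.162, 0.1582]
eef_rot: [0.0, -0.067, 0.998, 0.0]
force: [-0.7, -0.2, -0.4]
-0.108 S [96, 96, 95, 92, 84, 69, 41, 15, 7, 7, 7, 7, 7, 7, 7, 8, 8, 7, 7, 9, 10] 
 grey was [120, 118, 106, 99, 99, 100, 110, 129, 147, 170, 181, 181, 181, 181, 181, 180, 177, 169, 152, 104, 64] 
 grey now [165, 166, 167, 169, 154, 130, 118, 125, 141, 163, 174, 175, 175, 174, 174, 173, 170, 163, 147, 101, 62]
-0.094 S [96, 96, 96, 95, 90, 75, 42, 15, 7, 8, 7, 7, 7, 8, 7, 7, 7, 7, 9, 13, 15] 
 grey was [108, 103, 101, 100, 100, 100, 115, 133, 151, 170, 182, 182, 183, 182, 181, 180, 178, 171, 149, 100, 62] 
 grey now [179, 178, 178, 174, 161, 138, 126, 130, 146, 164, 175, 175, 176, 175, 174, 174, 171, 164, 143, 95, 59]
[[0, 0, 70, 130, 6787], [29, 22, 16, 26, 263], [31, 53, 6, 5, 11]]
```

The blank stayed against the stop, the stop's profile hasn't shifted, and the arm is clear. I hand it in.

```bash
python3 -c "
from plant import bot, optics, telemetry
print(bot.hand_in())"
```

```text
the job is handed in; nothing more can be done
None
```

I pushed the handle home against the stop at about 5.5 N with no visible shift of the stop, backed the arm clear and handed the job in at about 14 s; the hand-in gave no verdict, and I viewed 11 pictures against the limit of 10.

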